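# Wind the slide table to its index fork with the loose crank

## Task

Fit the loose balanced crank onto the square end of the slide's upright shaft, pushed right down, and wind it clockwise by its black knob through as many turns as it takes until the table's pointer stands in the gap of the index fork. Only wind the table with the crank; leave the crank seated on the shaft, and do not disturb the white spacer, the hex key set or the steel bush.

Things in the scene. Friction and masses are not known exactly. Their poses are not given: they have to be found in the camera images.
- slide: fixed screw-driven slide; dark base plate 116 x 302 x 12 mm (local x -66..+50, y -50..+252). Origin: underside, under the axis of the upright drive shaft, which leaves the top (z 48 mm) of the grey gear housing, 84 x 84 mm. Local +y runs along the guide rods, away from the housing. Rods, table and its block stay below 56 mm height, under the sweep of a seated crank.
- seat (a point): centre of the top of the round collar (42 mm diameter) on the upright shaft, 53 mm above the work surface; a seated crank rests on it. z up the shaft axis; x, y square to the flats, turning with the shaft. Above it: square end 16 mm across flats, 24 mm tall, then a coned nose up to 30 mm. At the start the flats are parallel to the slide's x and y.
- crank: loose balanced steel crank, about 0.5 kg, standing on its hub, knob up. Origin: centre of the socket mouth (hub underside), z up. Hub 34 x 34 x 32 mm; socket 18.5 mm square, 32 deep, sides along x and y: fits the shaft in 4 quarter positions, within 9 degrees. Arm 20 wide, z 32..42 mm, x -64..+88. Counterweight 36 mm diameter at x -52, z 20..46. Centre of mass within 6 mm of the hub axis.
- boss (a point): middle of the square steel grip boss on top of the crank's hub: 26 x 26 mm (flats along the crank's x and y), z 42 to 78 mm over the crank's origin; this point lies on the hub axis, 60 mm above the crank's origin. The place to hold the crank when lifting and fitting it.
- grip (a point): middle of the crank's upright black knob (22 mm diameter, z 44 to 86 mm over the crank's origin), 75 mm from the hub axis along the crank's +x, 65 mm above its origin. The knob spins freely about the vertical, so it can be held while the arm goes round without turning the gripper.
- table (a joint): travel (m) of the slide's aluminium table (80 x 80 mm, with a bolted-on white drilled block) along the slide's +y; 0 at the start, end 0.0855. One shaft turn clockwise seen from above moves it +30 mm, counter-clockwise takes it back. It stays where it is left; winding takes about 2 to 5 N at the knob; the crank has some 10 degrees of play either way on the square.
- pointer (a point): tip of the thin pointer (3 mm wide) on the -x side of the slide's table; moves with the table, just above the fork's prongs
- notch (a point): middle of the gap (14 mm wide, along y) between the two prongs of the small steel index fork (38 mm long) fixed on the -x edge of the slide's base plate; y along the slide's y. The pointer starts 50 to 70 mm short of it and has to come level with it along y.
- spacer: bystander: white flanged spacer, 32 mm diameter, 22 mm tall; leave alone
- hex_keys: bystander: set of hex keys in a holder, 26 x 85 x 21 mm; leave alone
- steel_bush: bystander: steel bush, 25 mm diameter, 22 mm tall; leave alone

How it is judged:
On the way:
1. the crank is seated on the square shaft, before the table has moved (z of crank in the frame of seat below 0.005 m and horizontal distance between crank and seat below 0.005 m and angle between crank's own z axis and vertical below 0.15 rad and value of joint table below 0.01 m), for 0.2 s.
At the end, for the whole second after the job is handed in: the pointer is within 5.5 mm of the middle of the fork's gap (inside the gap) and the table stands still; the crank is still on the shaft: its socket mouth within 5 mm of the collar in height and sideways, upright within 0.15 rad, released and at rest (z of crank in the frame of seat below 0.005 m and horizontal distance between crank and seat below 0.005 m and angle between crank's own z axis and vertical below 0.15 rad and y of pointer in the frame of notch between -0.0055 and 0.0055 m and velocity of joint table between -0.002 and 0.002 m/s and linear speed of crank below 0.02 m/s); the robot touches nothing.
It fails at once if the table is moved more than 8 mm while the crank is not on the shaft (value of joint table above 0.008 m and (z of crank in the frame of seat above 0.024 m or horizontal distance between crank and seat above 0.02 m)).
It fails at once if the spacer is moved more than 30 mm (distance of spacer from where it was at the start of the episode above 0.03 m).
It fails at once if the hex keys is moved more than 30 mm (distance of hex_keys from where it was at the start of the episode above 0.03 m).
It fails at once if the steel bush is moved more than 30 mm (distance of steel_bush from where it was at the start of the episode above 0.03 m).
It also fails if it takes over 72 s, if anything falls off the work surface, if the arm or the gripper's body presses on something with over 40 N, if the wrist force passes 120 N, or if a joint passes its speed limit or range.

## Robot

A 6-joint arm with a two-finger parallel gripper is mounted at the origin on the work surface; the furniture and walls round the work are solid. World frame = base frame: x ahead of the robot, y to its left, z up, the work surface at z = 0. Lengths are in m, angles in rad, forces in N, time in s.
With the tool pointing down it reaches from about 0.325 to 0.775 m from the base axis. Payload 9.3 kg.
Tool frame: the origin (TCP) lies at the very end of the fingers, on their centre line; the grasp point (between the pads) lies 19 mm behind it; z points along the fingers, y is the line along which they close (so a half turn about z gives the same grasp; the last joint's range is limited). The gripper opens to 85 mm and grips with 20 to 120 N. Pads are 22 mm wide; open, the fingers measure 114 mm over their backs; the gripper's body (76 mm by 85 mm) begins 54 mm behind the grasp point. The pads swing forward as they close: fully open they stand 13 mm farther back than shut.
Start: joints at [-1.275, 0.259, 0.021, 1.334, 0, 1.418], TCP at [0.239, -0.496, 0.231] pointing down, gripper open.
Joint ranges: [-3.04, 3.04], [-0.91, 1.82], [-1.04, 1.36], [-1.92, 1.95], [-1.52, 1.45], [-3.14, 3.14]. Speed limits (rad/s): [2.22, 2.22, 2.79, 3.14, 3.14, 3.14].

## Interface

Orientations are given as a unit quaternion [x, y, z, w].
In Python, from cell import manip, vision, order gives the robot as it stands.
- The arm moves only by the tool send_rows, never from a script. Its argument "commands" is a list of rows, each a list of 7 numbers: the turn, a rotation vector about the world's x, y, z normalised to -1 to 1, where 1 is 1.5 rad, then the shift along the world's x, y, z normalised to -1 to 1, where 1 is 0.5 m, then the opening, from 0 (shut) to 1 (fully open). A call has 1 to 12 rows; each row is the pose to reach, as a shift and turn from the pose commanded when the call began; what a row does not reach only later rows make up. A row lasts 1/8 s, in which the tool goes at most 62.5 mm and 10.7 degrees, less where a joint would pass 70% of its speed; a pose out of reach is approached as far as the arm can. A call with a number of a shift or a turn outside -1 to 1 is refused whole. A call with a gripper value outside its range is refused whole. The fingers move at their own pace and stop on an object; the grip force is fixed at half the most. Time passes only in rows, so rows that repeat a pose let the fingers close. It gives the time, the measured TCP pose, the force, the opening and the grip force at its end, in the units of the state.
- manip.state(): the state, without advancing time (a new reading comes with each control period).
- vision.capture(name): name is "scene" or "top" or "wrist"; returns a dict with "color" (480x640x3 uint8, blue, green, red), "range_z" (480x640 float32, m along the optical axis (not along the pixel's ray), 0 where there is no reading), "mtx" (3x3 intrinsics, pixels), "world_to_cam" (4x4, takes a point from world to camera coordinates). Camera axes: x right, y down, z forward; pixel columns grow to the right and rows downward; lengths in m; the calibration is good to about 2 mm. A picture is of the moment at which its call begins.
- order.hand_in(): hands the job in; it is judged then, once.
The state is a dict: "clock": time; "joints": joint angles; "dq": joint speeds; "tau": joint torques, N m; "eef_pos": TCP position; "ee_rot": TCP orientation; "contact_force": force on the tool from outside, world axes, zero at the start; "torque": the same for the moment, N m; "grip_width": opening from 0.0 (shut) to 1.0 (fully open); "grip_force": force on a finger pad.
Only numpy, scipy, OpenCV 4.12 (cv2) and the standard library are available. Lean on these libraries where they do the work, as an engineer would, in place of code of your own. Each camera call takes 0.05 s, during which the arm holds its last target. There are 200 camera calls.

## Working session

There is one attempt and no reset: what is moved stays moved. The work goes in short steps, Python scripts to look and compute and a tool call to move; the robot and the scene stay as the last step left them, time stands still between calls to the robot, and variables do not carry over. Pictures are saved under pics/ and viewed, at most 10 in all, crops included, and the job is handed in when it is done.

Besides the shell and the picture viewer there is one more tool, called after ">>>" as name(argument=value, ...) on one line, values as JSON. send_rows: Moves the arm, as the interface text tells. Its arguments: {"type":"object","properties":{"commands":{"type":"array"}},"required":["commands"]}

```bash
mkdir -p pics; ls; cat > h.py <<'E'
import numpy as np, cv2, json
from cell import manip, vision, order
def cap(n,save=None):
    d=vision.capture(n)
    if save: cv2.imwrite('pics/'+save,d['color'])
    return d
def cloud(d):
    z=d['range_z'];h,w=z.shape;u,v=np.meshgrid(np.arange(w),np.arange(h))
    K=d['mtx'];p=np.stack([(u-K[0,2])/K[0,0]*z,(v-K[1,2])/K[1,1]*z,z],-1)
    T=np.linalg.inv(d['world_to_cam']);P=p@T[:3,:3].T+T[:3,3];P[z==0]=np.nan
    return P
def at(d,uv,z):
    "pixel ray meets height z"
    T=np.linalg.inv(d['world_to_cam']);K=d['mtx']
    r=T[:3,:3]@np.linalg.inv(K)@np.array([uv[0],uv[1],1.]);o=T[:3,3]
    return o+r*(z-o[2])/r[2]
E
python3 - <<'E'
from h import *
s=manip.state();print(s)
for n in ("top","scene"):
    d=cap(n,n+'1.png');np.savez(n+'1.npz',**d)
    print(n,d['mtx'][0,0],np.linalg.inv(d['world_to_cam']).round(3))
E
```

```text
pics
{'clock': 0.0, 'joints': array([-1.27459113e+00,  2.59163859e-01,  2.07559660e-02,  1.33372758e+00,
       -2.54505471e-07,  1.41817893e+00]), 'dq': array([ 0.00034331,  0.00117816,  0.0004492 , -0.00089986, -0.00018658,
        0.00024383]), 'tau': array([ 5.75476915e-04, -5.55639982e+01,  3.44525778e+01,  1.37202893e-02,
       -1.63006905e-05,  8.49056164e-06]), 'eef_pos': array([ 0.23854722, -0.4952463 ,  0.2306793 ]), 'ee_rot': array([ 9.74925063e-01,  2.22532409e-01, -4.81568832e-05, -6.67838855e-04]), 'contact_force': array([-0.12013334,  0.46226227, -0.22513884]), 'torque': array([ 0.01647531, -0.0201865 ,  0.01587979]), 'grip_force': 0.0, 'grip_width': 1.0012459036435815}
top 440.02305253158863 [[-0.025 -0.992  0.122  0.39 ]
 [-0.999  0.022 -0.024  0.069]
 [ 0.022 -0.122 -0.992  0.996]
 [ 0.     0.     0.     1.   ]]
scene 484.97364318940447 [[-0.739 -0.275  0.615 -0.007]
 [-0.674  0.334 -0.659  0.613]
 [-0.025 -0.902 -0.432  0.43 ]
 [ 0.     0.     0.     1.   ]]
```

View pics/top1.png

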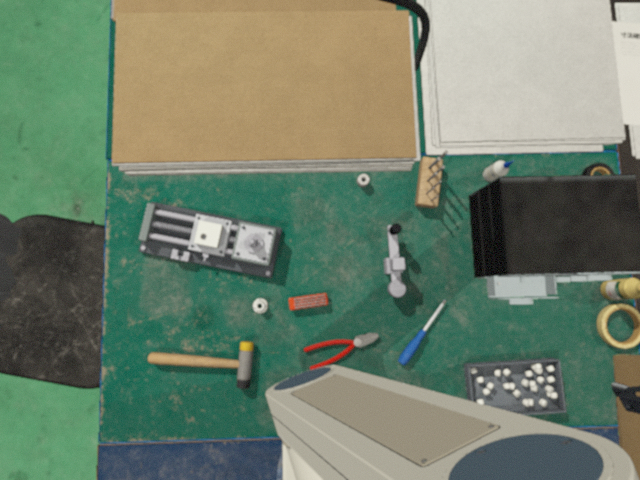

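View pics/scene1.png

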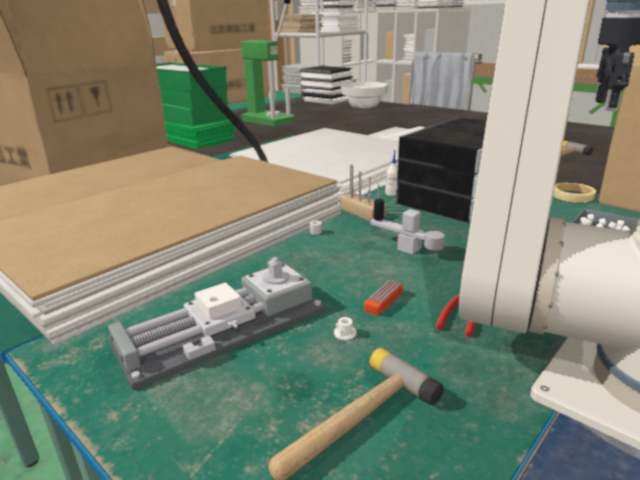

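The top view shows the slide housing and shaft at about (256,243), the table left of it at (209,235) and the fork near (180,255). The crank's boss is at (396,264), its knob at (394,230) and its counterweight at (397,288). The spacer is at (260,305), the hex keys at (309,301) and the bush at (363,180). The scene view agrees.

```bash
python3 - <<'E'
from h import *
for n,boxes in (("top",{'crank':(375,215,415,305),'slide':(130,195,290,285)}),("scene",{'crank':(365,195,450,260),'slide':(100,250,330,385)})):
    d=dict(np.load(n+'1.npz'));P=cloud(d)
    for k,(a,b,c,e) in boxes.items():
        Q=P[b:e,a:c].reshape(-1,3);Q=Q[np.isfinite(Q[:,2])]
        print(n,k,np.histogram(Q[:,2],np.arange(-.01,.1,.01))[0])
        if k=='crank':
            for lo,hi in ((.07,.095),(.035,.06)):
                q=Q[(Q[:,2]>lo)&(Q[:,2]<hi)];print(lo,len(q),q.mean(0),cv2.minAreaRect((q[:,:2]*1000).astype(np.float32)))
            q=Q[Q[:,2]>.07]
            _,l,c2=cv2.kmeans(q.astype(np.float32),2,None,(3,50,1e-5),5,2)
            print(c2,np.bincount(l.ravel()),[q[l.ravel()==i,2].max() for i in (0,1)])
        else:
            for lo,hi in ((.062,.1),(.044,.052),(.006,.018),(.006,.1)):
                q=Q[(Q[:,2]>lo)&(Q[:,2]<hi)];print(lo,len(q),q.mean(0),cv2.minAreaRect((q[:,:2]*1000).astype(np.float32)))
d=dict(np.load('top1.npz'))
c=d['color'][195:290,130:290];c=cv2.resize(c,(800,475),interpolation=cv2.INTER_CUBIC);cv2.imwrite('pics/c1.png',c)
E
```

```text
top crank [1557 1059   18   36  145  479   28   24  154   86]
0.07 241 [ 0.47366268 -0.13500831  0.0794356 ] ((483.17852783203125, -136.7490234375), (26.14864730834961, 97.17633056640625), 89.8169937133789)
0.035 590 [ 0.44254794 -0.13555201  0.0433617 ] ((456.10791015625, -137.5636444091797), (155.8806610107422, 36.014625549316406), 1.331181526184082)
[[ 0.5207811  -0.13295297  0.0835245 ]
 [ 0.44656202 -0.13619043  0.0770838 ]] [ 88 153] [np.float64(0.09001264390792696), np.float64(0.08211680592798853)]
top slide [4271 3600 2275  554 1481 1309  777    8   41   21]
0.062 68 [0.49962975 0.16879966 0.0771792 ] ((500.4534606933594, 169.3900604248047), (16.889720916748047, 15.820744514465332), 78.01686096191406)
0.044 1238 [0.50168074 0.17765928 0.04776435] ((523.4906005859375, 265.6105651855469), (281.26568603515625, 83.28009796142578), 76.38520050048828)
0.006 2799 [0.50634981 0.28599477 0.01162234] ((515.177001953125, 269.58367919921875), (301.8181457519531, 116.19834899902344), 77.18245697021484)
0.006 7015 [0.51283119 0.26859898 0.02920055] ((515.177001953125, 269.58367919921875), 
[... 537 characters left out ...]
5502787), np.float64(0.08820701018160315)]
scene slide [  200 13753  4837  2764  3223  2621  1477   714   582   755]
0.062 1901 [0.66214353 0.30013499 0.07585099] ((621.8515625, 242.2635955810547), (293.5655517578125, 107.3545913696289), 48.44117736816406)
0.044 1941 [0.55116929 0.22411681 0.04805425] ((569.1329345703125, 240.67361450195312), (286.4713439941406, 200.58546447753906), 17.712587356567383)
0.006 5274 [0.51919968 0.29451249 0.01280197] ((579.4308471679688, 249.37899780273438), (310.7870788574219, 255.4815216064453), 77.08805084228516)
0.006 17753 [0.55515347 0.28542256 0.03428424] ((582.218017578125, 251.15328979492188), (305.9271240234375, 269.26666259765625), 74.95295715332031)
```

View pics/c1.png

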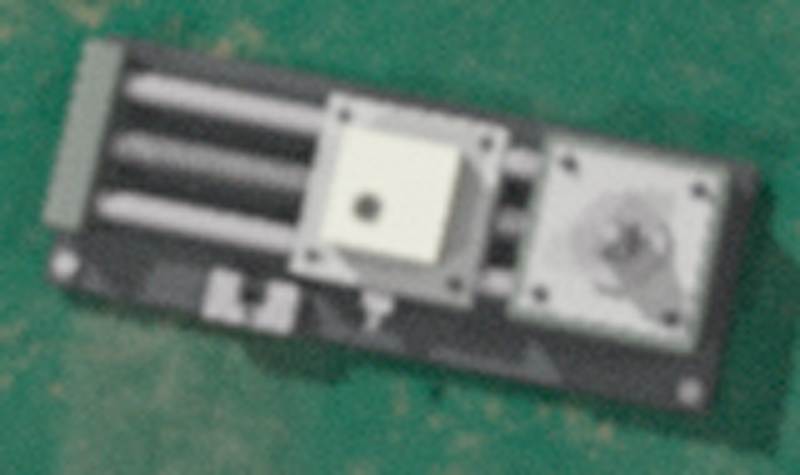

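```bash
python3 - <<'E'
from h import *
d=dict(np.load('top1.npz'));P=cloud(d)
q=P[150:320,415:640].reshape(-1,3);q=q[q[:,2]>.05];print('box',q.min(0),q.max(0),np.percentile(q[:,2],[50,95]))
for n,u in (('tip',(130+375/5,195+325/5)),('fork',(130+225/5,195+300/5)),('fork2',(130+280/5,195+310/5)),('table',(200,236))): print(n,P[int(u[1])-1:int(u[1])+2,int(u[0])-1:int(u[0])+2,2].round(4).tolist())
y=np.array([.2219,.975]);x=np.array([.975,-.2219]);o=np.array([.5006,.1693])
for n,u,z in (('tip',(205,260),.03),('gap',(180,254.5),.025)):
    p=at(d,u,z)[:2]-o;print(n,p@x,p@y)
E
```

```text
box [ 0.35701506 -0.64800282  0.05001748] [ 0.69582875 -0.18216033  0.17050019] [0.16391449 0.16677651]
tip [[0.0312, 0.0141, 0.0117], [0.0329, 0.0135, 0.0111], [0.0136, 0.015, 0.0111]]
fork [[0.0268, 0.0246, 0.0252], [0.0242, 0.0253, 0.0276], [0.0252, 0.0264, 0.0215]]
fork2 [[0.0245, 0.0226, 0.0235], [0.0228, 0.0251, 0.0236], [0.0276, 0.025, 0.023]]
table [[0.0522, 0.0537, 0.048], [0.0547, 0.0533, 0.0449], [0.0538, 0.052, 0.0403]]
tip -0.05687666712509523 0.09753085723630692
gap -0.05581935649822007 0.155037534797091
```

>>> send_rows(commands=[[0,0,0.1,0.05,0.05,0.14,1],[0,0,0.909,0.412,0.72,0.14,1],[0,0,0.909,0.412,0.72,0.14,1],[0,0,0.909,0.412,0.72,0.14,1],[0,0,0.909,0.412,0.72,0.14,1],[0,0,0.909,0.412,0.72,0.14,1],[0,0,0.909,0.412,0.72,0.14,1],[0,0,0.909,0.412,0.72,0.14,1],[0,0,0.909,0.412,0.72,0.14,1],[0,0,0.909,0.412,0.72,0.14,1],[0,0,0.909,0.412,0.72,0.14,1]])

```text
clock: 1.48
eef_pos: [0.4442, -0.1365, 0.3012]
ee_rot: [0.618, 0.786, -0.0, -0.0]
contact_force: [-0.2, -1.1, -1.1]
grip_width: 1.0
grip_force: 0.0
```

>>> send_rows(commands=[[0,0,0.909,0,0,0,0.7],[0,0,0.909,0,0,0,0.7],[0,0,0.909,0,0,0,0.7],[0,0,0.909,0,0,0,0.7],[0,0,0.909,0,0,0,0.7],[0,0,0.909,0,0,0,0.7],[0,0,0.909,0,0,0,0.7],[0,0,0.909,0,0,0,0.7],[0,0,0.909,0,0,0,0.7],[0,0,0.909,0,0,0,0.7]])

```text
clock: 2.72
eef_pos: [0.4445, -0.136, 0.3013]
ee_rot: [-0.016, 1.0, 0.0, -0.0]
contact_force: [0.5, -0.5, 0.2]
grip_width: 0.705
grip_force: 0.0
```

```bash
python3 - <<'E'
from h import *
s=manip.state();print(s['clock'],s['eef_pos'],s['ee_rot'],s['joints'])
d=cap('wrist','w1.png');np.savez('w1.npz',**d);print(np.linalg.inv(d['world_to_cam']).round(3))
P=cloud(d);Q=P.reshape(-1,3);Q=Q[np.isfinite(Q[:,2])];Q=Q[(abs(Q[:,0]-.47)<.13)&(abs(Q[:,1]+.135)<.04)]
for lo,hi in ((.068,.095),(.035,.06),(.03,.1)):
    q=Q[(Q[:,2]>lo)&(Q[:,2]<hi)];print(lo,len(q),cv2.minAreaRect((q[:,:2]*1000).astype(np.float32)),np.median(q[:,2]))
    if lo==.068:
        for m in (q[:,0]<.49,q[:,0]>.49): print(cv2.minAreaRect((q[m][:,:2]*1000).astype(np.float32)),q[m].mean(0))
E
```

```text
2.725 [ 0.44445589 -0.13598603  0.3012572 ] [-1.58321688e-02  9.99874663e-01  1.61002855e-05 -2.16838938e-05] [-4.77770264e-01  9.93725186e-02 -3.25042812e-03  1.46822683e+00
  7.80909224e-06 -5.09435924e-01]
[[-0.032  0.946  0.322  0.36 ]
 [ 0.999  0.03   0.011 -0.139]
 [ 0.001  0.322 -0.947  0.444]
 [ 0.     0.     0.     1.   ]]
0.068 1321 ((480.39007568359375, -137.46746826171875), (97.19606018066406, 25.62135887145996), 1.5381938219070435) 0.07864584710483136
((444.74371337890625, -138.4246826171875), (25.87765121459961, 25.62135887145996), 1.538193702697754) [ 0.44377203 -0.13844326  0.07779743]
((518.6781616210938, -135.72909545898438), (20.646217346191406, 20.125228881835938), 56.79462814331055) [ 0.51657851 -0.13621115  0.08294878]
0.035 2656 ((447.4498291015625, -140.9662322998047), (34.83311080932617, 144.0259246826172), 88.78411865234375) 0.04381678710850434
0.03 4326 ((452.27587890625, -138.41531372070312), (153.46629333496094, 34.749176025390625), 1.2723886966705322) 0.046277486898658765
```

View pics/w1.png

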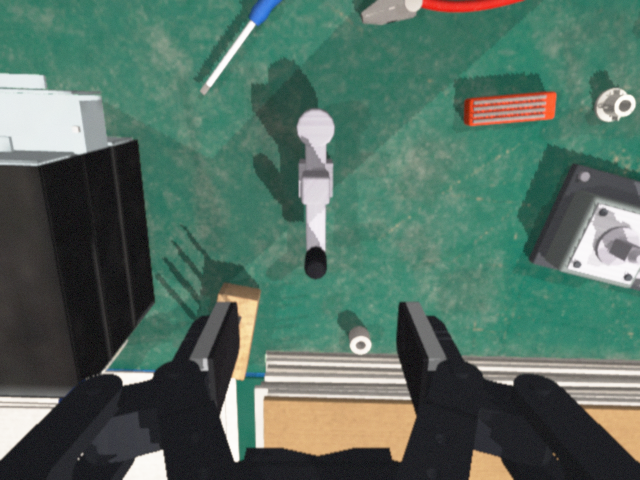

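The wrist view shows the boss at (316,182) and the knob at (316,262), lined up with the fingers. I'll go down and grip.

>>> send_rows(commands=[[0,0,0,0,-0.003,-0.12,0.7],[0,0,0,0,-0.003,-0.24,0.7],[0,0,0,0,-0.003,-0.35,0.7],[0,0,0,0,-0.003,-0.43,0.7],[0,0,0,0,-0.003,-0.48,0.7],[0,0,0,0,-0.003,-0.506,0.7],[0,0,0,0,-0.003,-0.506,0.7],[0,0,0,0,-0.003,-0.506,0.0],[0,0,0,0,-0.003,-0.506,0.0],[0,0,0,0,-0.003,-0.506,0.0],[0,0,0,0,-0.003,-0.506,0.0],[0,0,0,0,-0.003,-0.506,0.0]])

```text
clock: 4.28
eef_pos: [0.4452, -0.1373, 0.0493]
ee_rot: [-0.017, 1.0, -0.001, 0.001]
contact_force: [-1.2, 0.4, 6.9]
grip_width: 0.293
grip_force: 58.7
```

>>> send_rows(commands=[[0,0,0,0,0,0,0],[0,0,0,0,0,0,0],[0,0,0,0,0,0.04,0],[0,0,0,0,0,0.1,0],[0,0,0,0,0,0.2,0],[0,0,0,0,0,0.3,0],[0,0,0,0,0,0.3,0],[0,0,0,0,0,0.3,0],[0,0,0,0,0,0.3,0]])

```text
clock: 5.4
eef_pos: [0.4438, -0.1366, 0.1967]
ee_rot: [-0.017, 1.0, 0.001, -0.001]
contact_force: [0.3, -0.4, -4.9]
grip_width: 0.291
grip_force: 60.5
```

>>> send_rows(commands=[[0,0,-0.02,0.014,0.07,0,0],[0,0,-0.05,0.034,0.17,0,0],[0,0,-0.08,0.05,0.27,0,0],[0,0,-0.11,0.07,0.37,0,0],[0,0,-0.14,0.09,0.47,0,0],[0,0,-0.171,0.11,0.57,0,0],[0,0,-0.171,0.112,0.612,0,0],[0,0,-0.171,0.112,0.612,0,0],[0,0,-0.171,0.112,0.612,0,0],[0,0,-0.171,0.112,0.612,0,0]])

```text
clock: 6.65
eef_pos: [0.5006, 0.168, 0.198]
ee_rot: [0.112, 0.994, -0.0, -0.0]
contact_force: [0.4, 1.2, -4.7]
grip_width: 0.291
grip_force: 61.0
```

```bash
python3 - <<'E'
from h import *
s=manip.state();print(s['clock'],s['eef_pos'],s['ee_rot'],s['contact_force'])
d=cap('wrist','w2.png');np.savez('w2.npz',**d)
P=cloud(d);Q=P.reshape(-1,3);Q=Q[np.isfinite(Q[:,2])];Q=Q[np.hypot(Q[:,0]-.5,Q[:,1]-.17)<.11]
print(np.histogram(Q[:,2],np.arange(0,.3,.01))[0])
d=cap('scene','s2.png');np.savez('s2.npz',**d)
d=cap('top');np.savez('t2.npz',**d)
E
```

```text
6.65 [0.50055494 0.16803607 0.19801266] [ 1.11530393e-01  9.93760979e-01 -1.54463000e-04 -2.52818727e-04] [ 0.40460515  1.15617221 -4.6911077 ]
[16602  7276   489  4511  3792  3476     0     0     0     0     0     0
     0     0     4   145   192   362  1251 12942  1476  2145  7144  2063
  4306 13074  8872 15436  4038]
```

View pics/w2.png

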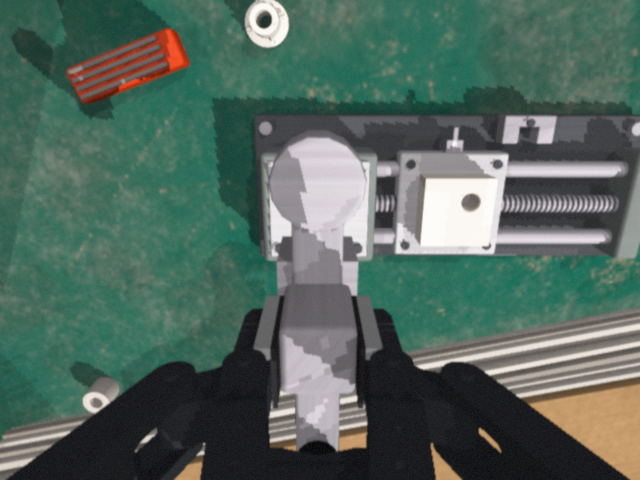

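```bash
python3 - <<'E'
from h import *
d=dict(np.load('w2.npz'));P=cloud(d);Q=P.reshape(-1,3);Q=Q[np.isfinite(Q[:,2])]
r=lambda q:(len(q),[np.round(a,2) for a in cv2.minAreaRect((q[:,:2]*1000).astype(np.float32))],np.median(q[:,2]).round(4))
y=np.array([.2219,.975]);x=np.array([.975,-.2219]);o=np.array([.5006,.1693])
L=np.c_[(Q[:,:2]-o)@x,(Q[:,:2]-o)@y]
m=(abs(L[:,0])<.055)&(abs(L[:,1])<.055)&(Q[:,2]>.044)&(Q[:,2]<.052);print('housing',r(Q[m]),L[m].min(0),L[m].max(0),np.percentile(L[m],[1,99],axis=0))
m=(Q[:,2]>.005)&(Q[:,2]<.02)&(abs(L[:,0])<.08);print('base',np.percentile(L[m],[.2,99.8],axis=0),L[m].min(0))
B=P[285:395,280:355].reshape(-1,3);print(np.histogram(B[:,2],np.arange(.15,.26,.01))[0]);b=B[(B[:,2]>.22)&(B[:,2]<.236)];print('boss',r(b),b.mean(0))
C=P[130:230,265:368].reshape(-1,3);c=C[(C[:,2]>.185)&(C[:,2]<.205)];print('cw',r(c),c.mean(0))
# scene: shaft & hub
d=dict(np.load('s2.npz'));P=cloud(d);cv2.imwrite('pics/s2c.png',cv2.resize(d['color'][180:330,190:370],(720,600),interpolation=cv2.INTER_CUBIC))
E
```

```text
housing (3378, [array([498.61, 168.42]), array([83.65, 83.01]), np.float64(76.67)], np.float64(0.0475)) [-0.04350251 -0.04299994] [0.04004098 0.04043733] [[-0.04212882 -0.0423393 ]
 [ 0.03812051  0.03980257]]
base [[-0.07860284 -0.1732293 ]
 [ 0.0479954   0.24606127]] [-0.07999478 -0.17915966]
[   0    0    1   99  454  928 1088 5565    0    0    0]
boss (5565, [array([499.8 , 167.39]), array([24.94, 26.62]), np.float64(77.37)], np.float64(0.227)) [0.49759343 0.16791533 0.22656635]
cw (7550, [array([449.85, 178.78]), array([35.72, 35.76]), np.float64(76.9)], np.float64(0.1952)) [0.44860041 0.17903475 0.19498251]
```

View pics/s2c.png

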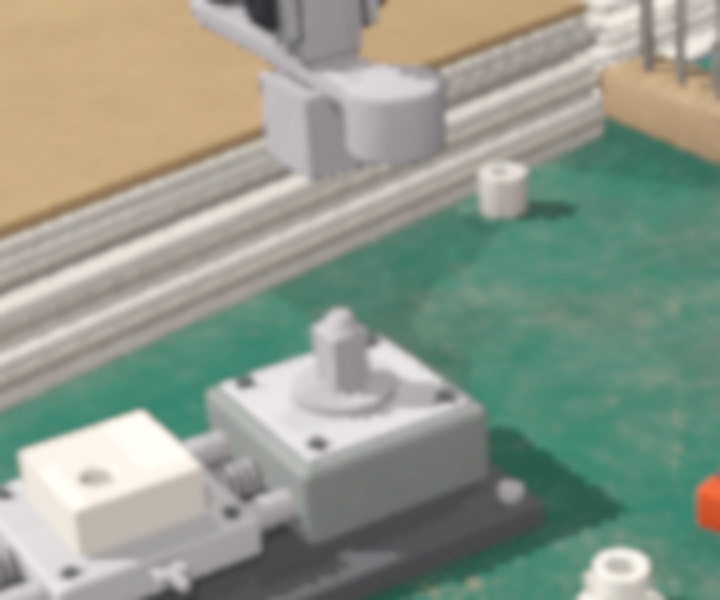

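```bash
python3 - <<'E'
from h import *
d=dict(np.load('s2.npz'));W=d['world_to_cam'];K=d['mtx']
pr=lambda p:(lambda q:((K@q)[:2]/q[2]).round(2))((W@np.r_[p,1])[:3])
y=np.array([.2219,.975]);x=np.array([.975,-.2219])
o=np.array([.5006,.1680])
for a in (-17,17):
  for b in (-17,17): print('hub',a,b,pr(np.r_[o+a/1e3*x+b/1e3*y,.149]),pr(np.r_[o+a/1e3*x+b/1e3*y,.181]))
s=np.array([.5005,.1693])
print('tip',pr(np.r_[s,.083]))
for a in (-8,8):
  for b in (-8,8): print('sq',a,b,pr(np.r_[s+a/1e3*x+b/1e3*y,.056]),pr(np.r_[s+a/1e3*x+b/1e3*y,.077]))
print('d/dx',pr(np.r_[s+[.01,0],.083])-pr(np.r_[s,.083]),pr(np.r_[s+[0,.01],.083])-pr(np.r_[s,.083]))
g=cv2.cvtColor(d['color'],cv2.COLOR_BGR2GRAY)
for v in (264,267,270): print(v,g[v,260:292].tolist())
for v in (208,212,216): print(v,g[v,250:285].tolist())
E
```

```text
hub -17 -17 [287.33 220.29] [286.2  200.13]
hub -17 17 [267.44 225.93] [265.89 205.38]
hub 17 -17 [275.77 213.52] [274.46 193.93]
hub 17 17 [256.29 218.81] [254.58 198.85]
tip [273.92 258.91]
sq -8 -8 [281.96 274.54] [281.2  262.77]
sq -8 8 [273.17 277.6 ] [272.29 265.74]
sq 8 -8 [276.8  270.63] [275.99 259.  ]
sq 8 8 [268.08 273.6 ] [267.17 261.88]
d/dx [-4.36 -1.88] [-4.74  2.31]
264 [113, 113, 115, 115, 116, 120, 127, 143, 167, 186, 196, 205, 208, 202, 190, 177, 167, 158, 149, 144, 141, 133, 119, 120, 139, 153, 145, 129, 116, 112, 111, 112]
267 [113, 116, 117, 120, 121, 122, 128, 143, 164, 184, 189, 190, 184, 169, 149, 144, 144, 144, 143, 142, 144, 160, 187, 207, 218, 227, 228, 224, 212, 195, 168, 139]
270 [165, 181, 195, 210, 216, 220, 225, 224, 214, 199, 190, 190, 189, 176, 152, 144, 145, 144, 142, 142, 144, 159, 188, 212, 221, 223, 225, 229, 231, 231, 230, 227]
208 [178, 177, 177, 176, 178, 184, 189, 190, 189, 188, 188, 187, 187, 189, 188, 180, 163, 148, 143, 143, 142, 143, 140, 133, 130, 146, 169, 184, 187, 185, 181, 177, 174, 171, 165]
212 [168, 162, 155, 147, 139, 139, 161, 182, 188, 187, 187, 188, 189, 189, 189, 185, 172, 151, 142, 142, 142, 142, 142, 142, 139, 143, 163, 182, 185, 182, 179, 176, 174, 170, 165]
216 [157, 171, 182, 187, 184, 183, 182, 186, 187, 187, 189, 189, 189, 188, 188, 186, 177, 156, 144, 141, 141, 141, 141, 141, 141, 145, 161, 178, 182, 182, 180, 175, 171, 166, 162]
```

The scene crop shows the hub above the square nose, and the projections agree to within about 1 mm. I'll shift slightly and lower slowly.

>>> send_rows(commands=[[0,0,0,-0.0012,0.0022,-0.05,0],[0,0,0,-0.0012,0.0022,-0.1,0],[0,0,0,-0.0012,0.0022,-0.115,0],[0,0,0,-0.0012,0.0022,-0.125,0],[0,0,0,-0.0012,0.0022,-0.135,0],[0,0,0,-0.0012,0.0022,-0.14,0],[0,0,0,-0.0012,0.0022,-0.146,0],[0,0,0,-0.0012,0.0022,-0.146,0]])

```text
clock: 7.8
eef_pos: [0.5, 0.1701, 0.1252]
ee_rot: [0.111, 0.994, -0.0, -0.0]
contact_force: [0.6, -0.0, -4.6]
grip_width: 0.296
grip_force: 60.8
```

>>> send_rows(commands=[[0,0,0,0,0,-0.008,0],[0,0,0,0,0,-0.016,0],[0,0,0,0,0,-0.024,0],[0,0,0,0,0,-0.03,0],[0,0,0,0,0,-0.036,0],[0,0,0,0,0,-0.04,0],[0,0,0,0,0,-0.043,0],[0,0,0,0,0,-0.043,0]])

```text
clock: 8.8
eef_pos: [0.5, 0.1701, 0.1037]
ee_rot: [0.111, 0.994, -0.0, -0.0]
contact_force: [0.2, -0.1, -4.3]
grip_width: 0.294
grip_force: 60.9
```

>>> send_rows(commands=[[0,0,0,0,0,-0.002,0],[0,0,0,0,0,-0.003,0],[0,0,0,0,0,-0.003,0.6],[0,0,0,0,0,-0.003,0.6],[0,0,0,0,0,-0.003,0.6],[0,0,0,0,0,0.01,0.6],[0,0,0,0,0,0.1,0.6],[0,0,0,0,0,0.2,0.6],[0,0,0,0,0,0.2,0.6]])

```text
clock: 9.93
eef_pos: [0.5017, 0.1704, 0.2079]
ee_rot: [0.111, 0.994, 0.001, 0.003]
contact_force: [0.9, 0.2, -0.5]
grip_width: 0.596
grip_force: 0.0
```

```bash
python3 - <<'E'
from h import *
s=manip.state();print(s['clock'],s['eef_pos'],s['ee_rot'],s['contact_force'])
d=cap('wrist');np.savez('w3.npz',**d)
P=cloud(d);Q=P.reshape(-1,3);Q=Q[np.isfinite(Q[:,2])];Q=Q[np.hypot(Q[:,0]-.5,Q[:,1]-.17)<.11]
print(np.histogram(Q[:,2],np.arange(0,.2,.01))[0])
r=lambda q:(len(q),[np.round(a,2) for a in cv2.minAreaRect((q[:,:2]*1000).astype(np.float32))],np.median(q[:,2]).round(4))
q=Q[(Q[:,2]>.123)&(Q[:,2]<.144)];
for m in (q[:,0]<.535,q[:,0]>.535):
  if m.sum()>4: print(r(q[m]))
d=cap('scene','s3.png');cv2.imwrite('pics/s3c.png',cv2.resize(d['color'][180:330,190:370],(720,600),interpolation=cv2.INTER_CUBIC))
E
```

```text
9.925 [0.50172164 0.17041099 0.20792363] [0.11087694 0.99382768 0.00100338 0.00343949] [ 0.88714833  0.21661299 -0.47614971]
[17886  6159   504  4336  6513  3649    50    84   546  5011   895   471
   649  2605   121     0     0     0     0]
(2037, [array([499.23, 169.16]), array([26.05, 25.69]), np.float64(76.98)], np.float64(0.1313))
(1189, [array([571.3 , 152.52]), array([19.99, 21.2 ]), np.float64(0.2)], np.float64(0.1381))
```

View pics/s3c.png

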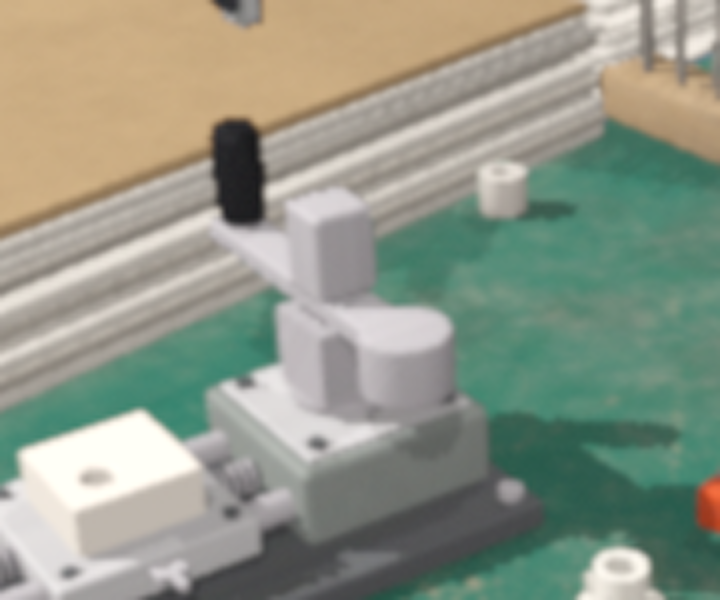

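The crank is seated: the boss top is at about 131 mm, and the picture shows the hub down on the collar with the knob at (240,170) in the crop. Next I'll grip the knob.

>>> send_rows(commands=[[0,0,0,0.07,-0.016,0,0.6],[0,0,0,0.1464,-0.0334,0,0.6],[0,0,0,0.1464,-0.0334,0,0.6],[0,0,0,0.1464,-0.0334,0,0.6]])

```text
clock: 10.52
eef_pos: [0.5723, 0.1533, 0.2025]
ee_rot: [0.111, 0.994, -0.0, -0.001]
contact_force: [-0.6, 0.2, -0.3]
grip_width: 0.599
grip_force: 0.0
```

Down 0.1015 to z ≈ 0.101, then close.

>>> send_rows(commands=[[0,0,0,0.001,0,-0.08,0.6],[0,0,0,0.001,0,-0.15,0.6],[0,0,0,0.001,0,-0.19,0.6],[0,0,0,0.001,0,-0.203,0.6],[0,0,0,0.001,0,-0.203,0.6],[0,0,0,0.001,0,-0.203,0],[0,0,0,0.001,0,-0.203,0],[0,0,0,0.001,0,-0.203,0],[0,0,0,0.001,0,-0.203,0],[0,0,0,0.001,0,-0.203,0]])

```text
clock: 11.78
eef_pos: [0.5745, 0.1533, 0.1029]
ee_rot: [0.111, 0.994, 0.0, 0.001]
contact_force: [1.2, -0.2, 5.5]
grip_width: 0.236
grip_force: 58.8
```

```bash
python3 - <<'E'
import numpy as np
from cell import manip
s=manip.state();print(s['eef_pos'],s['contact_force'],s['torque'],s['grip_width'])
# circle rows: start angle a0, clockwise, relative shift normalised
a0=np.radians(-12.9)
for k in range(1,25):
    a=a0-np.radians(15*k); print(k,(75*(np.cos(a)-np.cos(a0))/500).round(4),(75*(np.sin(a)-np.sin(a0))/500).round(4))
E
```

```text
[0.57447241 0.15332531 0.10294975] [ 1.1520509  -0.15127383  5.46241688] [-0.06637518 -0.36758907 -0.04614033] 0.2358742632413241
1 -0.0136 -0.0367
2 -0.0363 -0.0686
3 -0.0665 -0.0936
4 -0.1021 -0.1099
5 -0.1407 -0.1164
6 -0.1797 -0.1127
7 -0.2164 -0.0991
8 -0.2483 -0.0764
9 -0.2733 -0.0462
10 -0.2896 -0.0106
11 -0.2961 0.028
12 -0.2924 0.067
13 -0.2788 0.1037
14 -0.2561 0.1356
15 -0.2259 0.1606
16 -0.1903 0.1769
17 -0.1517 0.1834
18 -0.1127 0.1797
19 -0.076 0.1661
20 -0.0441 0.1434
21 -0.0191 0.1132
22 -0.0028 0.0776
23 0.0037 0.039
24 0.0 0.0
```

>>> send_rows(commands=[[0,0,0,-0.0136,-0.0367,0,0],[0,0,0,-0.0363,-0.0686,0,0],[0,0,0,-0.0665,-0.0936,0,0],[0,0,0,-0.1021,-0.1099,0,0],[0,0,0,-0.1407,-0.1164,0,0],[0,0,0,-0.1797,-0.1127,0,0]])

```text
clock: 12.52
eef_pos: [0.4846, 0.0953, 0.1033]
ee_rot: [0.112, 0.994, -0.001, 0.002]
contact_force: [1.8, -4.0, 6.7]
grip_width: 0.234
grip_force: 59.1
```

>>> send_rows(commands=[[0,0,0,-0.0367,0.0136,0,0],[0,0,0,-0.0686,0.0363,0,0],[0,0,0,-0.0936,0.0665,0,0],[0,0,0,-0.1099,0.1021,0,0],[0,0,0,-0.1164,0.1407,0,0],[0,0,0,-0.1127,0.1797,0,0],[0,0,0,-0.0991,0.2164,0,0],[0,0,0,-0.0764,0.2483,0,0],[0,0,0,-0.0462,0.2733,0,0],[0,0,0,-0.0106,0.2896,0,0],[0,0,0,0.028,0.2961,0,0],[0,0,0,0.067,0.2924,0,0]])

```text
clock: 14.02
eef_pos: [0.5174, 0.2426, 0.1023]
ee_rot: [0.111, 0.994, -0.001, -0.0]
contact_force: [-4.6, -6.7, 5.3]
grip_width: 0.242
grip_force: 59.5
```

```bash
cat > m.py <<'E'
from h import *
# table travel & pointer gap seen by the top and scene cameras: white block vs. first picture
y=np.array([.2219,.975]);x=np.array([.975,-.2219]);o=np.array([.5006,.1693])
def blk(d):
    P=cloud(d);c=d['color'].astype(int);m=(c.min(2)>170)&(P[...,2]>.045)&(P[...,2]<.066)
    L=np.stack([(P[...,:2]-o)@x,(P[...,:2]-o)@y],-1);m&=(abs(L[...,0])<.03)&(L[...,1]>.055)&(L[...,1]<.23)
    q=L[m];return len(q),np.median(q[:,1]) if len(q) else 0
for n in ('top','scene'):
    print(n,blk(dict(np.load(n+'1.npz'))),blk(cap(n,'m_%s.png'%n)))
print(manip.state()['clock'])
E
python3 m.py
```

```text
top (525, np.float64(0.09842610634111164)) (0, 0)
scene (699, np.float64(0.10152166848278996)) (899, np.float64(0.12318662470659578))
14.125
```

>>> send_rows(commands=[[0,0,0,0.0367,-0.0136,0,0],[0,0,0,0.0686,-0.0363,0,0],[0,0,0,0.0936,-0.0665,0,0],[0,0,0,0.1099,-0.1021,0,0],[0,0,0,0.1164,-0.1407,0,0],[0,0,0,0.1127,-0.1797,0,0],[0,0,0,0.0991,-0.2164,0,0],[0,0,0,0.0764,-0.2483,0,0],[0,0,0,0.0462,-0.2733,0,0],[0,0,0,0.0106,-0.2896,0,0],[0,0,0,-0.028,-0.2961,0,0],[0,0,0,-0.067,-0.2924,0,0]])

```text
clock: 15.62
eef_pos: [0.4847, 0.0952, 0.1032]
ee_rot: [0.112, 0.994, -0.001, 0.002]
contact_force: [1.7, -5.7, 7.7]
grip_width: 0.238
grip_force: 59.5
```

>>> send_rows(commands=[[0,0,0,-0.0367,0.0136,0,0],[0,0,0,-0.0686,0.0363,0,0],[0,0,0,-0.0936,0.0665,0,0],[0,0,0,-0.1099,0.1021,0,0],[0,0,0,-0.1164,0.1407,0,0],[0,0,0,-0.1127,0.1797,0,0],[0,0,0,-0.0991,0.2164,0,0],[0,0,0,-0.0764,0.2483,0,0],[0,0,0,-0.0462,0.2733,0,0],[0,0,0,-0.0106,0.2896,0,0],[0,0,0,0.028,0.2961,0,0],[0,0,0,0.067,0.2924,0,0]])

```text
clock: 17.12
eef_pos: [0.5174, 0.2426, 0.1023]
ee_rot: [0.111, 0.994, -0.001, -0.0]
contact_force: [-4.1, -7.4, 6.6]
grip_width: 0.239
grip_force: 59.7
```

>>> send_rows(commands=[[0,0,0,0.0367,-0.0136,0,0],[0,0,0,0.0686,-0.0363,0,0],[0,0,0,0.0936,-0.0665,0,0],[0,0,0,0.1012,-0.078,0,0],[0,0,0,0.1012,-0.078,0,0]])

```text
clock: 17.75
eef_pos: [0.5675, 0.2035, 0.1022]
ee_rot: [0.111, 0.994, -0.0, -0.001]
contact_force: [-3.9, -1.7, 7.8]
grip_width: 0.24
grip_force: 59.7
```

```bash
python3 m.py; python3 -c "
import cv2
c=cv2.imread('pics/m_scene.png')[270:390,90:280];cv2.imwrite('pics/mc.png',cv2.resize(c,(760,480),interpolation=cv2.INTER_CUBIC))"
```

```text
top (525, np.float64(0.09842610634111164)) (0, 0)
scene (699, np.float64(0.10152166848278996)) (956, np.float64(0.1564963237927895))
17.85
```

View pics/mc.png

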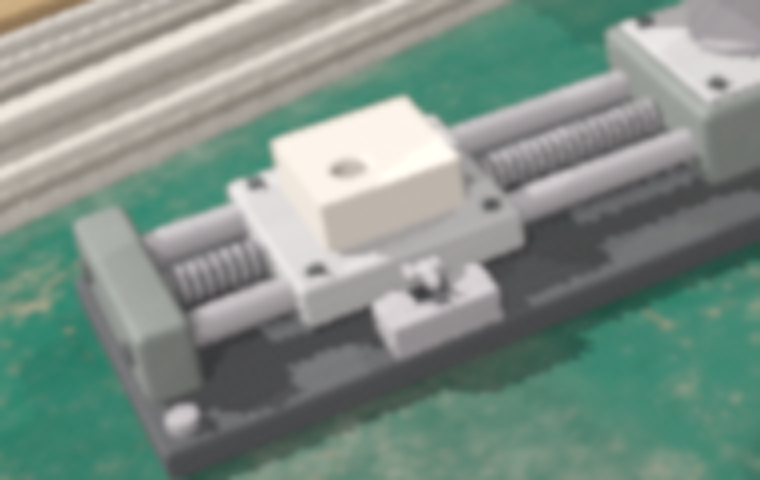

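The pointer at (428,268) in the crop is in the fork's gap, at about (432,290). I'll release, withdraw and check from the wrist camera.

>>> send_rows(commands=[[0,0,0,0,0,0,0.55],[0,0,0,0,0,0,0.55],[0,0,0,0,0,0,0.55],[0,0,0,0,0,0.02,0.55],[0,0,0,0,0,0.12,0.55],[0,0,0,0,0,0.24,0.55],[0,0,0,-0.1,0.1,0.25,0.55],[0,0,0,-0.2,0.22,0.25,0.55],[0,0,0,-0.2,0.22,0.25,0.55],[0,0,0,-0.2,0.22,0.25,0.55],[0,0,0,-0.2,0.22,0.25,0.55]])

```text
clock: 19.23
eef_pos: [0.4684, 0.3139, 0.2276]
ee_rot: [0.111, 0.994, 0.0, 0.0]
contact_force: [-0.5, -0.5, 0.0]
grip_width: 0.551
grip_force: 0.0
```

```bash
python3 m.py; python3 - <<'E'
from h import *
s=manip.state();print(s['eef_pos'],s['contact_force'])
d=cap('wrist','w4.png');np.savez('w4.npz',**d)
W=d['world_to_cam'];K=d['mtx'];y=np.array([.2219,.975]);x=np.array([.975,-.2219]);o=np.array([.4995,.1690])
q=(W@np.r_[o-.056*x+.155*y,.025,1])[:3];u=(K@q)[:2]/q[2];print(u)
u=u.astype(int);a,b=max(u[0]-80,0),max(u[1]-60,0)
print(a,b);cv2.imwrite('pics/w4c.png',cv2.resize(d['color'][b:b+120,a:a+160],(800,600),interpolation=cv2.INTER_CUBIC))
P=cloud(d).reshape(-1,3);P=P[np.hypot(P[:,0]-.5,P[:,1]-.17)<.03];t=P[P[:,2]>.115];print('boss top',len(t),np.median(t,0) if len(t) else '')
E
```

```text
top (525, np.float64(0.09842610634111164)) (521, np.float64(0.15440663013134448))
scene (699, np.float64(0.10152166848278996)) (962, np.float64(0.15652954146295803))
19.325
[0.46870875 0.31348782 0.22730687] [-0.42057757 -0.80611778 -0.66838042]
[342.48266594 201.68504583]
262 141
boss top 1879 [0.49635208 0.17351794 0.13083105]
```

View pics/w4c.png

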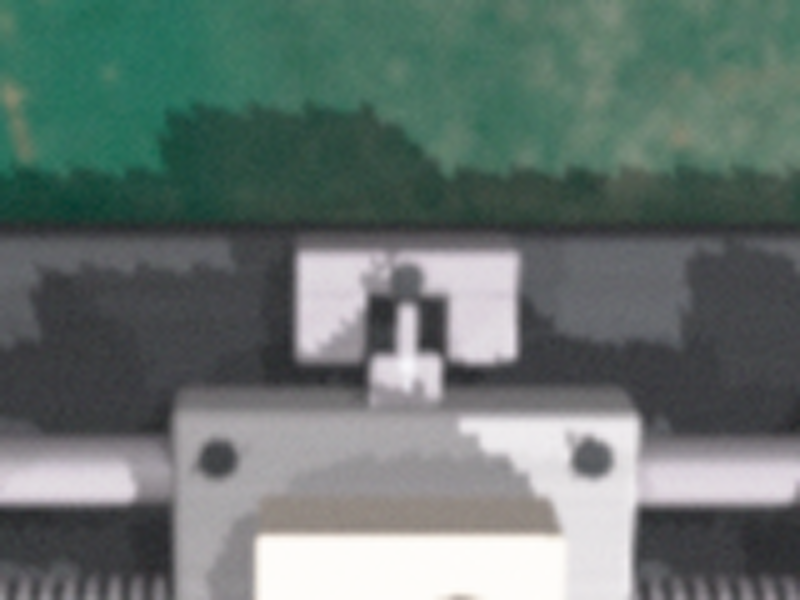

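The pointer at crop x ≈ 406 is centred in the gap (368 to 448), and the crank's boss top is at 131 mm, so it is still seated. I'm handing in.

```bash
python3 -c "
from cell import order
print(order.hand_in())"
```

```text
the job is handed in; nothing more can be done
None
```

The crank is seated on the shaft and was wound clockwise about 1.9 turns by its knob, the pointer stands centred in the fork's gap, the gripper is clear, and the job was handed in at about 19.4 s; the hand-in returned no verdict.

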